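Put the lopsided dough docker away in its covered box

TASK

Put the dough docker (the spiked roller) away in the steel utensil box. It is much heavier at the drum end, so take it by the handle close to its balance point, where it comes up level (a small trial lift shows which way to shift your grip), carry it level and set it down, not dropped, flat and lengthwise on the floor of the box. Then let go and close the clear lid fully, leaving the pizza cutter, the shaker and the tub where they are.

Things in the scene. Friction and masses are not known exactly. Their poses are not given: they have to be found in the camera images.
- docker: Dough docker, 200 mm long, 0.7 to 0.95 kg, loose. Origin: middle of its length on its axis, 20 mm above what it lies on; +x along the handle to the spiked metal drum, z up. Grip: straight round wooden handle, 26 mm thick, x = -60 to +44 mm, smooth: taken far off balance it twists in a light grip and the drum stays down. The balance point is on it, not marked, and varies a little.
- drum_mid (a point): Centre of the heavy drum at x = +80 mm of the docker: 40 mm diameter over the spikes, 110 mm wide, free-turning, across the handle in a wire yoke 126 mm wide whose cross wire (6 mm thick) lies at x = +55 mm.
- pommel (a point): Centre of the round wooden pommel, 40 mm diameter, that ends the handle, at x = -80 mm of the docker. The docker lies level on drum and pommel.
- board: Fixed round brown pizza board, 300 mm across, 12 mm thick, with a grip pointing to the robot; the docker starts on it. Origin: centre of its underside, on the table.
- box: Fixed open-topped stainless utensil box, outside 180 (x) by 270 (y) by 65 mm high, walls and floor 4 mm. Origin: centre of its underside, on the table; z up. The docker fits lengthwise along y, either way round. The lid is hinged along the rim at +x, the side away from the robot.
- box_floor (a point): Centre of the box's inner floor, 4 mm above the table; axes as box.
- lid (a joint): Angle of the clear, black-edged lid: 0 shut, about 1.7 standing open, 1.9 its stop. Stiff hinge: stays where left, takes about 3 N at 135 mm from the hinge, so push it the whole way. 5 mm thick, 276 mm wide, reaches 182 mm from the hinge, plus a 20 mm black thumb tab mid front.
- lid_hinge (a point): Middle of the hinge line, 65.5 mm above the table, at x = +90 mm of the box; the line runs along the box's y. The lid's underside starts here.
- lid_front (a point): Middle of the lid's front edge, on its upper (outer) face, 180 mm from the hinge.
- cutter: Pizza cutter lying flat, 195 mm long, black handle, 90 mm steel wheel. Origin near its middle, on the table. Bystander.
- shaker: Glass chilli shaker with steel cap, 54 mm across, 110 mm tall, standing. Origin: centre of its underside. Bystander.
- tub: White plastic tub of sauce, 96 mm across, 65 mm tall. Origin: centre of its underside. Bystander.
Mind the look-alikes: they are no part of the job. What is shaped like the docker but yellow is not meant.

How it is judged:
By the outcome, as a careful person would: the job done as asked, in the order asked, and still so for the second after the job is handed in, with the robot touching nothing.
It also fails if it takes over 69 s, if anything falls off the work surface, if the arm or the gripper's body presses on something with over 40 N, if the wrist force passes 120 N, or if a joint passes its speed limit or range.

ROBOT

A 6-joint arm with a two-finger parallel gripper is mounted at the origin on the work surface. World frame = base frame: x ahead of the robot, y to its left, z up, the work surface at z = 0. Lengths are in mm, angles in rad, forces in N, time in s.
With the tool pointing down it reaches from about 275 to 875 mm from the base axis. Payload 12.5 kg.
Tool frame: the origin (TCP) lies on the centre line of the jaws, within the pads' length; the fingertips stand env.tip_reach ahead of it and the grasp point (between the pads) is the TCP (env.tip_reach is the distance from the TCP to the fingertips, in mm); z points along the fingers, y is the direction in which the jaws open and shut (so a half turn about z gives the same grasp; the last joint's range is limited). The gripper opens to 85 mm and grips with 20 to 120 N. Pads are 22 mm wide; open, the fingers measure 114 mm over their backs; the gripper's body (76 mm by 85 mm) begins 54 mm behind the grasp point. The pads swing forward as they close: fully open they stand 13 mm farther back than shut.
Start: joints at [-1.311, 0.351, 1.652, -0, 1.139, -0.085], TCP at [185.923, -517.607, 250.29] pointing down, gripper open.
Joint ranges: [-2.75, 2.75], [-0.79, 2.1], [0.01, 2.65], [-1.57, 4.71], [0.07, 3.14], [-2.87, 2.87]. Speed limits (rad/s): [2.22, 2.22, 2.79, 3.14, 3.14, 3.14].

INTERFACE

Orientations are given as a unit quaternion [x, y, z, w].
In Python, from cell import env gives the robot as it stands.
- The arm moves only by the tool apply_moves, never from a script. Its argument "steps" is a list of rows, each an object with "delta_pos": the shift along the tool's x, y, z in m, a list of three; "yaw": the turn about the tool's z in rad. In form: [{"delta_pos": [tx, ty, tz], "yaw": yaw}, ...]. A call has 1 to 20 rows; each row is the pose to reach, as a shift and turn from the pose commanded when the call began, along the tool's axes at that moment; what a row does not reach only later rows make up. A row lasts 1/8 s, in which the tool goes at most 62.5 mm and 10.7 degrees, less where a joint would pass 70% of its speed; a pose out of reach is approached as far as the arm can. A call with a gripper value outside its range is refused whole. "hand" is the opening, from -1 (shut) to 1 (fully open), so that 0 is half open, set as the call begins (left out, the last holds). The fingers move at their own pace and stop on an object; "newtons" is the grip in N (left out, the last holds). Time passes only in rows, so rows that repeat a pose let the fingers close. It gives the time, the measured TCP pose, the force and the opening at its end, in the units of the state.
- env.state(): the state, without advancing time (a new reading comes with each control period).
- env.get_image(name): name is "scene" or "top"; returns a dict with "img" (480x640x3 uint8, red, green, blue), "mtx" (3x3 intrinsics, pixels), "pose" (4x4, takes a point from camera to world coordinates). Camera axes: x right, y down, z forward; pixel columns grow to the right and rows downward; lengths in mm; the calibration is good to about 2 mm. A picture is of the moment at which its call begins. There is no depth.
- env.sign_off(): hands the job in, once; it reports no verdict.
The state is a dict: "time": time; "qpos": joint angles; "joint_vel": joint speeds; "effort": joint torques, N m; "tcp_pos": TCP position; "ee_rot": TCP orientation; "ft_force": force on the tool from outside, world axes, zero at the start; "torque": the same for the moment, N m; "width": finger opening in mm.
Only numpy, scipy, OpenCV 4.12 (cv2) and the standard library are available. Lean on these libraries where they do the work, as an engineer would, in place of code of your own. Each camera call takes 0.05 s, during which the arm holds its last target. There are 200 camera calls.

## Working session

There is one attempt and no reset: what is moved stays moved. The work goes in short steps, Python scripts to look and compute and a tool call to move; the robot and the scene stay as the last step left them, time stands still between calls to the robot, and variables do not carry over. Pictures are saved under pics/ and viewed, about 8 in all and at most 12, crops included, and the job is handed in when it is done.

Besides the shell and the picture viewer there is one more tool, called after ">>>" in YAML: its name, and indented under it one key for each argument. apply_moves: Moves the arm, as the interface text tells. Its arguments: {"type":"object","properties":{"steps":{"type":"array"},"hand":{"type":"number"},"newtons":{"type":"number"}},"required":["steps"]}

```bash
mkdir -p pics
cat > h.py <<'E'
import numpy as np, cv2
from cell import env
def snap(n,f):
    d=env.get_image(n); cv2.imwrite(f'pics/{f}.png',d['img'][:,:,::-1]); np.savez(f'pics/{f}.npz',m=d['mtx'],p=d['pose']); return d
def ray(f,u,v,z):
    d=np.load(f'pics/{f}.npz'); m,p=d['m'],d['p']
    r=p[:3,:3]@np.linalg.solve(m,[u,v,1.]); o=p[:3,3]; return o+r*(z-o[2])/r[2]
def proj(f,P):
    d=np.load(f'pics/{f}.npz'); m,p=d['m'],d['p']
    c=p[:3,:3].T@(np.array(P,float)-p[:3,3]); q=m@c; return q[:2]/q[2]
E
python3 - <<'E'
from h import *
snap('top','t0');snap('scene','s0')
print(env.tip_reach, env.state())
for f in('t0','s0'): print(np.load(f'pics/{f}.npz')['p'].round(3))
E
```

```text
19.0 {'time': 0.1, 'qpos': array([-1.31061403e+00,  3.51183147e-01,  1.65234799e+00, -2.10705274e-05,
        1.13913317e+00, -8.46075086e-02]), 'joint_vel': array([ 7.37719250e-04, -1.41937997e-03, -1.35438275e-03, -5.31754831e-04,
       -9.50520802e-05,  1.00297901e-03]), 'effort': array([ 6.22377538e-04, -5.06833291e+01, -2.91875267e+01, -9.40836094e-05,
        2.66388299e-03,  6.73049456e-06]), 'tcp_pos': array([ 185.84248962, -517.35214661,  249.81642178]), 'ee_rot': array([ 9.85175867e-01,  1.71546562e-01, -5.65081314e-05, -5.32924848e-04]), 'ft_force': array([-0.25318005, -1.00184393, -0.22595169]), 'torque': array([-0.01116849, -0.01434146,  0.06215484]), 'width': 85.4202008483539}
[[-1.400000e-02 -9.810000e-01  1.930000e-01  3.264910e+02]
 [-1.000000e+00  1.300000e-02 -5.000000e-03  9.897600e+01]
 [ 2.000000e-03 -1.930000e-01 -9.810000e-01  1.436641e+03]
 [ 0.000000e+00  0.000000e+00  0.000000e+00  1.000000e+00]]
[[ 4.730000e-01  6.610000e-01 -5.830000e-01  1.314947e+03]
 [ 8.810000e-01 -3.590000e-01  3.080000e-01 -2.830690e+02]
 [-5.000000e-03 -6.590000e-01 -7.520000e-01  1.028642e+03]
 [ 0.000000e+00  0.000000e+00  0.000000e+00  1.000000e+00]]
```

View pics/t0.png

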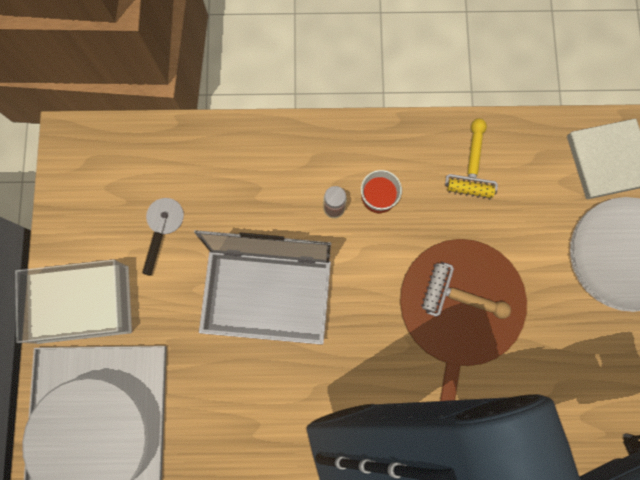

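View pics/s0.png

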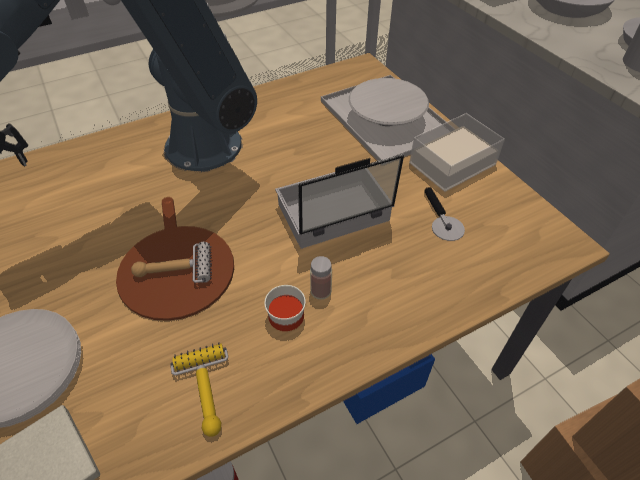

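The top view shows two possible dockers: the wood and steel one on the board (drum 437,288; pommel 503,309) and the yellow look-alike (475,165). I choose the wood and steel one. The box is at about (265,295), with its lid standing open at the far side. Next is a close crop to check the choice.

Run:
```python
import cv2,numpy as np
i=cv2.imread('pics/t0.png')
a=cv2.resize(i[250:350,400:530],None,fx=6,fy=6,interpolation=3)[:, :780]
b=cv2.resize(i[220:350,190:340],None,fx=4,fy=4,interpolation=3)
a=cv2.resize(i[255:335,415:520],None,fx=4,fy=4,interpolation=3)
c=np.zeros((520,1020,3),np.uint8); c[:520,:600]=b; c[:320,600:]=a
cv2.imwrite('pics/c0.png',cv2.resize(c,(800,408)))
cv2.imwrite('pics/c0.png',np.vstack([np.pad(a,((0,0),(0,180),(0,0))),b[:,:]])[:, :600] if 0 else cv2.resize(c,(800,408)))
from h import *
print('drum',ray('t0',437,288,32),'pommel',ray('t0',503,309,32))
for n,u,v in(('nl',201,333),('nr',325,342)): print(n,ray('t0',u,v,65))
for n,u,v in(('hinge L',210,249),('hinge R',329,262)): print(n,ray('t0',u,v,65))
```

```text
drum [ 484.72886399 -174.14422255   32.        ] pommel [ 433.94741169 -324.40620753   32.        ]
nl [387.1015499  366.06535759  65.        ]
nr [363.41686836  88.68642209  65.        ]
hinge L [578.05178187 350.12046706  65.        ]
hinge R [544.11667081  76.85204344  65.        ]
```

View pics/c0.png

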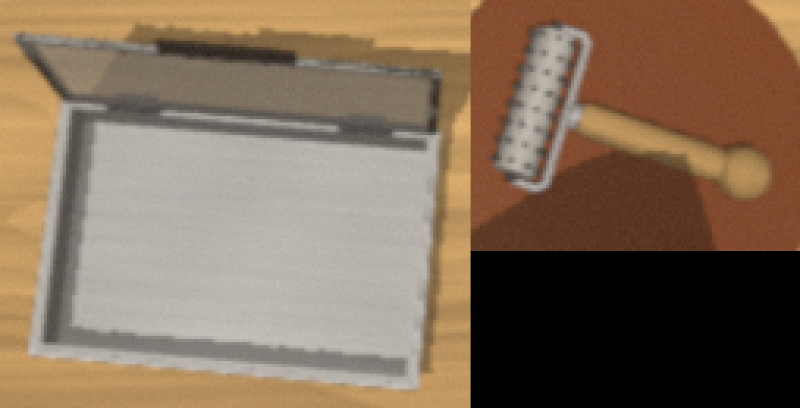

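The crop confirms the choice: a wood handle and grey spiked drum in a wire yoke, drum at about (436.5,287.5) and pommel at about (502.5,310). Box rim corners are at about (212,253), (329,263), (200,332) and (322,343).

```bash
cat >> h.py <<'E'
def tool(P, xdir=None, hdg=None):
    "row (m) and yaw from current pose to world P (mm), tool x heading hdg rad"
    from scipy.spatial.transform import Rotation as R
    s=env.state(); r=R.from_quat(s['ee_rot']).as_matrix()
    d=r.T@(np.array(P,float)-s['tcp_pos'])/1000
    h=np.arctan2(r[1,0],r[0,0]); y=None if hdg is None else (-(hdg-h)+np.pi)%(2*np.pi)-np.pi
    return d.round(4),y,h
E
python3 - <<'E'
from h import *
from scipy.optimize import least_squares
pts=[((212.3,253.5),(90,135,65)),((329.3,263),(90,-135,65)),((200.2,332.2),(-90,135,65)),((322.3,342.7),(-90,-135,65))]
def w(p,l): c,s=np.cos(p[2]),np.sin(p[2]); return np.array([p[0]+c*l[0]-s*l[1],p[1]+s*l[0]+c*l[1],l[2]])
def f(p): return np.concatenate([proj('t0',w(p,l))-u for u,l in pts])
r=least_squares(f,[460,220,-.1],x_scale=[10,10,.1]); print('box',r.x,'res',r.fun.round(1))
p=r.x
for th in(1.5,1.6,1.7,1.8):
  print(th,[proj('t0',w(p,(90-182*np.cos(th),y,65+182*np.sin(th)))).round() for y in(138,-138)])
D=ray('t0',436.5,287.5,32);P=ray('t0',502.5,309.8,32)
u=(D-P)/np.linalg.norm(D-P);h=np.arctan2(u[1],u[0]);o=(D+P)/2
print(D,P,np.linalg.norm(D-P),'o',o,'h',h); g=o+28*u; g[2]=130
print('g',g,tool(g,hdg=h))
E
```

```text
box [ 4.65006376e+02  2.20903920e+02 -1.02694917e-01] res [-0.6 -0.4 -0.5  0.5  1.6 -0.2 -0.5  0.2]
1.5 [array([193., 244.]), array([331., 256.])]
1.6 [array([195., 235.]), array([332., 247.])]
1.7 [array([196., 226.]), array([332., 238.])]
1.8 [array([197., 218.]), array([333., 230.])]
[ 485.91224915 -173.03855385   32.        ] [ 432.12071557 -323.11709313   32.        ] 159.42740366686198 o [ 459.01648236 -248.07782349   32.        ] h 1.226637910594455
g [ 468.46381014 -221.71975077  130.        ] (array([ 0.3659, -0.1826,  0.12  ]), np.float64(-0.881839321339017), np.float64(0.34479858925543794))
```

>>> apply_moves:
  steps:
    - {"delta_pos":[0.03,-0.015,0.005],"yaw":-0.07}
    - {"delta_pos":[0.07,-0.035,0.015],"yaw":-0.16}
    - {"delta_pos":[0.115,-0.057,0.03],"yaw":-0.27}
    - {"delta_pos":[0.16,-0.08,0.045],"yaw":-0.38}
    - {"delta_pos":[0.205,-0.102,0.06],"yaw":-0.49}
    - {"delta_pos":[0.25,-0.125,0.075],"yaw":-0.6}
    - {"delta_pos":[0.29,-0.145,0.09],"yaw":-0.7}
    - {"delta_pos":[0.33,-0.165,0.105],"yaw":-0.8}
    - {"delta_pos":[0.355,-0.177,0.115],"yaw":-0.86}
    - {"delta_pos":[0.366,-0.183,0.12],"yaw":-0.882}
    - {"delta_pos":[0.366,-0.183,0.12],"yaw":-0.882}
    - {"delta_pos":[0.366,-0.183,0.12],"yaw":-0.882}
  hand: 1

```text
time: 1.6
tcp_pos: [468.1, -222.4, 130.6]
ee_rot: [0.818, 0.575, 0.0, 0.0]
ft_force: [-0.3, 0.1, 0.8]
width: 85.9
```

Run:
```python
from h import *
snap('scene','s1');snap('top','t1');s=env.state();print(s['time'],s['tcp_pos'],s['ft_force'],s['torque'],tool([468.5,-221.7,130],hdg=1.2266))
i=cv2.imread('pics/s1.png');j=cv2.imread('pics/t1.png')
a=cv2.resize(i[190:340,90:290],(800,600),interpolation=3)
cv2.imwrite('pics/c1.png',a)
print([proj('s1',p) for p in ([485.9,-173,32],[432.1,-323.1,32],[468.5,-221.7,32],s['tcp_pos'])])
```

```text
1.7 [ 468.15823797 -222.46350322  130.66774963] [ 0.06909232 -0.82951065  1.10774028] [-0.00785777  0.08090346  0.03875357] (array([0.0008, 0.0001, 0.0007]), np.float64(-0.0014370657982478718), np.float64(1.225162934201752))
[array([201.06182101, 261.812741  ]), array([137.22486745, 269.37517136]), array([180.52197668, 264.2619641 ]), array([171.57750585, 238.97201464])]
```

View pics/c1.png

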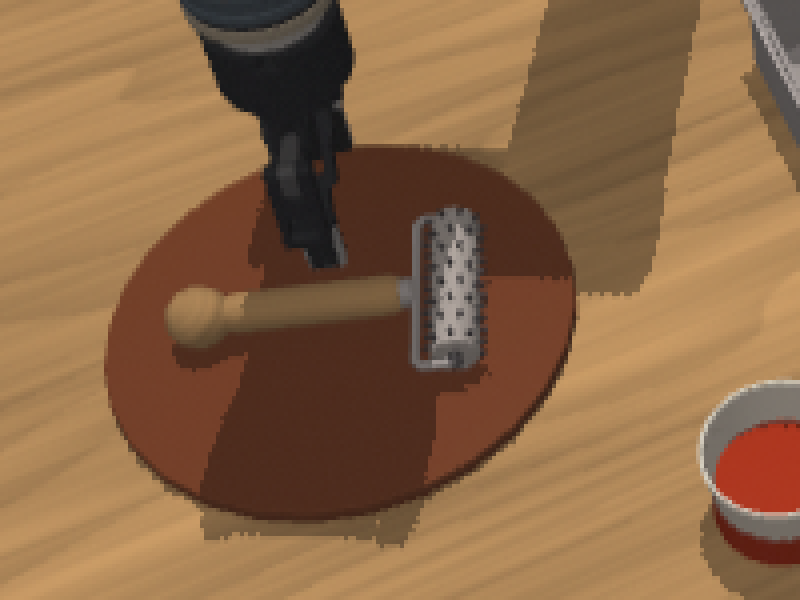

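The view shows the open jaws straddling the handle line. The drum is at crop (455,287) and the pommel at (197,315), within about 2 px (5 mm along the axis) of the top-camera estimate. I shift 4 mm towards the drum and go down.

>>> apply_moves:
  steps:
    - {"delta_pos":[0.004,0,0.02],"yaw":0}
    - {"delta_pos":[0.004,0,0.045],"yaw":0}
    - {"delta_pos":[0.004,0,0.065],"yaw":0}
    - {"delta_pos":[0.004,0,0.08],"yaw":0}
    - {"delta_pos":[0.004,0,0.09],"yaw":0}
    - {"delta_pos":[0.004,0,0.094],"yaw":0}
    - {"delta_pos":[0.004,0,0.094],"yaw":0}

```text
time: 2.58
tcp_pos: [470.0, -218.0, 36.4]
ee_rot: [0.818, 0.576, 0.0, 0.0]
ft_force: [0.2, -0.1, 0.1]
width: 85.2
```

>>> apply_moves:
  steps:
    - {"delta_pos":[0,0,0],"yaw":0}
    - {"delta_pos":[0,0,0],"yaw":0}
    - {"delta_pos":[0,0,0],"yaw":0}
    - {"delta_pos":[0,0,0],"yaw":0}
    - {"delta_pos":[0,0,0],"yaw":0}
    - {"delta_pos":[0,0,0],"yaw":0}
  hand: -1
  newtons: 60

```text
time: 3.32
tcp_pos: [469.9, -217.9, 36.6]
ee_rot: [0.818, 0.576, -0.0, 0.0]
ft_force: [-1.3, 0.2, 6.4]
width: 24.4
```

Run:
```python
from h import *
s=env.state();print(s['time'],s['tcp_pos'],s['ft_force'],s['torque'],s['width'])
```

```text
3.325 [ 469.94465822 -217.92010626   36.60774098] [-1.32883446  0.15808987  6.37234144] [0.17672143 0.28203185 0.31299304] 24.36373913667692
```

>>> apply_moves:
  steps:
    - {"delta_pos":[0,0,-0.005],"yaw":0}
    - {"delta_pos":[0,0,-0.015],"yaw":0}
    - {"delta_pos":[0,0,-0.025],"yaw":0}
    - {"delta_pos":[0,0,-0.03],"yaw":0}
    - {"delta_pos":[0,0,-0.03],"yaw":0}
    - {"delta_pos":[0,0,-0.03],"yaw":0}

```text
time: 4.08
tcp_pos: [469.7, -217.8, 66.1]
ee_rot: [0.818, 0.576, -0.0, -0.0]
ft_force: [0.0, 0.7, -8.5]
width: 23.8
```

Run:
```python
from h import *
snap('scene','s2');snap('top','t2')
s=env.state();print(s['time'],s['tcp_pos'],s['ft_force'],s['torque'],s['width'])
i=cv2.imread('pics/s2.png')
cv2.imwrite('pics/c2.png',cv2.resize(i[190:340,90:290],(800,600),interpolation=3))
```

```text
4.175 [ 469.69601891 -217.79248343   65.99740497] [ -0.22524926   0.11507477 -10.17103711] [-0.0458523  -0.05730206  0.00934001] 23.95085233599721
```

View pics/c2.png

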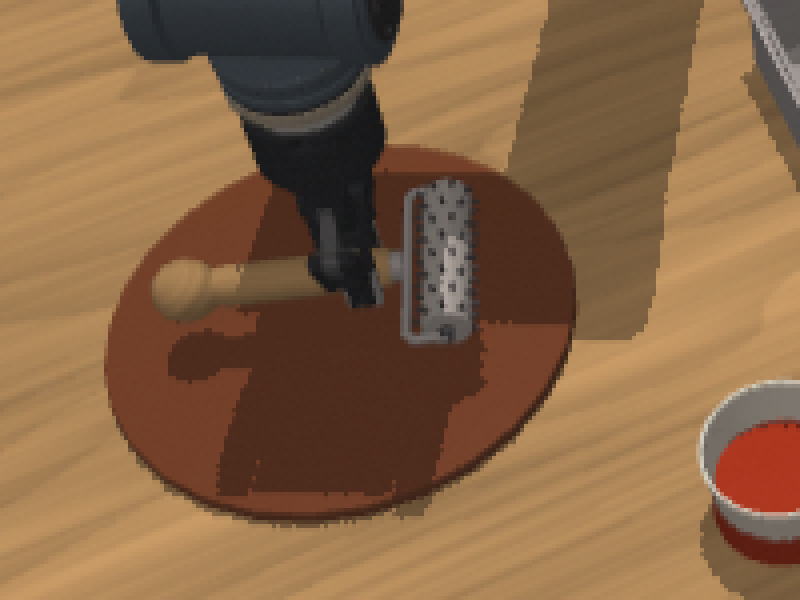

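It comes up level: the pommel-to-drum line in the crop is 260 px across and -30 px down, against 258 and -28 lying on the board. The wrist moment is about 0 (offset about 1 mm) and the force about 10 N, so the balance is good.

Run:
```python
from h import *
s=env.state();print(s['torque'],s['ft_force'])
print(tool([468,250.7,130],hdg=1.468),tool([470,-218,130]))
```

```text
[-0.0458523  -0.05730206  0.00934001] [ -0.22524926   0.11507477 -10.17103711]
(array([ 0.4405, -0.1596, -0.0639]), np.float64(-0.24122023781905977), np.float64(1.22677976218094)) (array([-0.0001,  0.0003, -0.064 ]), None, np.float64(1.22677976218094))
```

>>> apply_moves:
  steps:
    - {"delta_pos":[0,0,-0.015],"yaw":0}
    - {"delta_pos":[0.005,-0.002,-0.035],"yaw":0}
    - {"delta_pos":[0.02,-0.007,-0.055],"yaw":-0.01}
    - {"delta_pos":[0.045,-0.016,-0.064],"yaw":-0.025}
    - {"delta_pos":[0.075,-0.027,-0.064],"yaw":-0.04}
    - {"delta_pos":[0.11,-0.04,-0.064],"yaw":-0.06}
    - {"delta_pos":[0.145,-0.053,-0.064],"yaw":-0.08}
    - {"delta_pos":[0.18,-0.065,-0.064],"yaw":-0.1}
    - {"delta_pos":[0.215,-0.078,-0.064],"yaw":-0.12}
    - {"delta_pos":[0.25,-0.091,-0.064],"yaw":-0.14}
    - {"delta_pos":[0.285,-0.103,-0.064],"yaw":-0.16}
    - {"delta_pos":[0.32,-0.116,-0.064],"yaw":-0.18}
    - {"delta_pos":[0.355,-0.129,-0.064],"yaw":-0.2}
    - {"delta_pos":[0.385,-0.14,-0.064],"yaw":-0.215}
    - {"delta_pos":[0.41,-0.149,-0.064],"yaw":-0.227}
    - {"delta_pos":[0.43,-0.156,-0.064],"yaw":-0.237}
    - {"delta_pos":[0.44,-0.16,-0.064],"yaw":-0.241}
    - {"delta_pos":[0.44,-0.16,-0.064],"yaw":-0.241}
    - {"delta_pos":[0.44,-0.16,-0.064],"yaw":-0.241}

```text
time: 6.55
tcp_pos: [467.6, 249.6, 130.4]
ee_rot: [0.743, 0.67, -0.0, 0.0]
ft_force: [0.1, 0.8, -10.3]
width: 24.1
```

Run:
```python
from h import *
snap('scene','s3');snap('top','t3')
s=env.state();print(s['time'],s['tcp_pos'],s['ft_force'],s['torque'],s['width'])
i=cv2.imread('pics/s3.png');j=cv2.imread('pics/t3.png')
cv2.imwrite('pics/c3.png',np.hstack([cv2.resize(i[120:270,250:430],(400,333)),cv2.resize(j[200:350,180:360],(400,333))]))
```

```text
6.65 [467.70811254 249.59665825 130.36654548] [ 0.8755685  -0.52018043 -8.30331437] [-0.02422934  0.00647308  0.02221199] 24.180639766676304
```

View pics/c3.png

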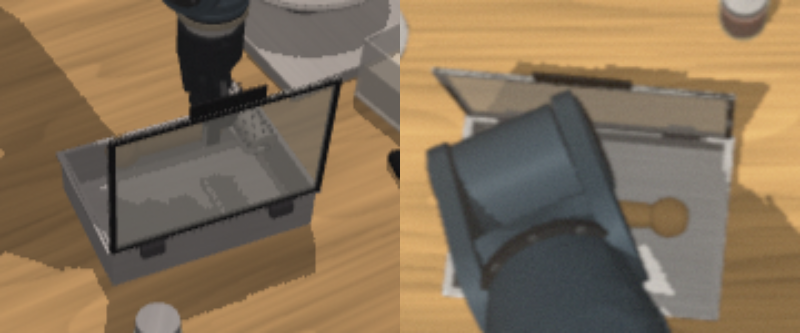

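Run:
```python
from h import *
s=env.state();u=np.array([np.cos(1.468),np.sin(1.468),0])
P=ray('t3',300.6,298.2,126);print(P,'grip x',(s['tcp_pos']-P)@u-80, 'lat',np.cross(u,P-s['tcp_pos'])[2])
print(tool([467.7,249.6,29],hdg=1.468))
```

```text
[455.99424213 140.57226683 126.        ] grip x 29.650886758312765 lat 0.4644548542282312
(array([0.    , 0.    , 0.1014]), np.float64(-0.001110002103937191), np.float64(1.4668899978960626))
```

The pommel is seen at crop (668,218), which gives a grip at x = +29.6 mm, in line with the box and level. I go down gently.

>>> apply_moves:
  steps:
    - {"delta_pos":[0,0,0.012],"yaw":0}
    - {"delta_pos":[0,0,0.03],"yaw":0}
    - {"delta_pos":[0,0,0.05],"yaw":0}
    - {"delta_pos":[0,0,0.068],"yaw":0}
    - {"delta_pos":[0,0,0.08],"yaw":0}
    - {"delta_pos":[0,0,0.088],"yaw":0}
    - {"delta_pos":[0,0,0.093],"yaw":0}
    - {"delta_pos":[0,0,0.096],"yaw":0}
    - {"delta_pos":[0,0,0.098],"yaw":0}
    - {"delta_pos":[0,0,0.099],"yaw":0}
    - {"delta_pos":[0,0,0.1],"yaw":0}
    - {"delta_pos":[0,0,0.1],"yaw":0}
    - {"delta_pos":[0,0,0.1],"yaw":0}

```text
time: 8.28
tcp_pos: [467.7, 250.3, 30.4]
ee_rot: [0.743, 0.67, 0.0, 0.0]
ft_force: [-0.3, -0.1, -8.8]
width: 24.0
```

Not down yet: the weight is still on the gripper.

>>> apply_moves:
  steps:
    - {"delta_pos":[0,0,0.0007],"yaw":0}
    - {"delta_pos":[0,0,0.0014],"yaw":0}
    - {"delta_pos":[0,0,0.002],"yaw":0}
    - {"delta_pos":[0,0,0.002],"yaw":0}

```text
time: 8.78
tcp_pos: [467.7, 250.3, 28.7]
ee_rot: [0.743, 0.67, 0.0, 0.0]
ft_force: [-2.9, -1.8, 1.9]
width: 24.5
```

It is on the floor. I let go and lift away.

>>> apply_moves:
  steps:
    - {"delta_pos":[0,0,0],"yaw":0}
    - {"delta_pos":[0,0,0],"yaw":0}
    - {"delta_pos":[0,0,0],"yaw":0}
    - {"delta_pos":[0,0,0],"yaw":0}
    - {"delta_pos":[0,0,0],"yaw":0}
    - {"delta_pos":[0,0,0],"yaw":0}
  hand: 1

```text
time: 9.52
tcp_pos: [467.6, 250.3, 28.3]
ee_rot: [0.743, 0.67, 0.0, -0.0]
ft_force: [0.1, 0.7, 0.0]
width: 85.1
```

>>> apply_moves:
  steps:
    - {"delta_pos":[0,0,-0.01],"yaw":0}
    - {"delta_pos":[0,0,-0.03],"yaw":0}
    - {"delta_pos":[0,0,-0.06],"yaw":0}
    - {"delta_pos":[0,0,-0.1],"yaw":0}
    - {"delta_pos":[0,0,-0.145],"yaw":0}
    - {"delta_pos":[0,0,-0.19],"yaw":0}
    - {"delta_pos":[0,0,-0.235],"yaw":0}
    - {"delta_pos":[0,0,-0.27],"yaw":0}
    - {"delta_pos":[0,0,-0.3],"yaw":0}
    - {"delta_pos":[0,0,-0.32],"yaw":0}
    - {"delta_pos":[0,0,-0.32],"yaw":0}
    - {"delta_pos":[0,0,-0.32],"yaw":0}

```text
time: 11.02
tcp_pos: [467.3, 250.1, 347.5]
ee_rot: [0.743, 0.67, -0.001, -0.0]
ft_force: [-0.4, -0.5, -0.1]
width: 85.2
```

Run:
```python
from h import *
snap('scene','s4');snap('top','t4')
s=env.state();print(s['time'],s['tcp_pos'],s['qpos'].round(2))
i=cv2.imread('pics/s4.png');j=cv2.imread('pics/t4.png')
cv2.imwrite('pics/c4.png',np.hstack([cv2.resize(i[120:270,250:430],(400,333)),cv2.resize(j[200:350,180:360],(400,333))]))
```

```text
11.125 [467.29085619 250.14749346 347.33716581] [0.4  0.23 1.57 0.   1.34 0.51]
```

View pics/c4.png

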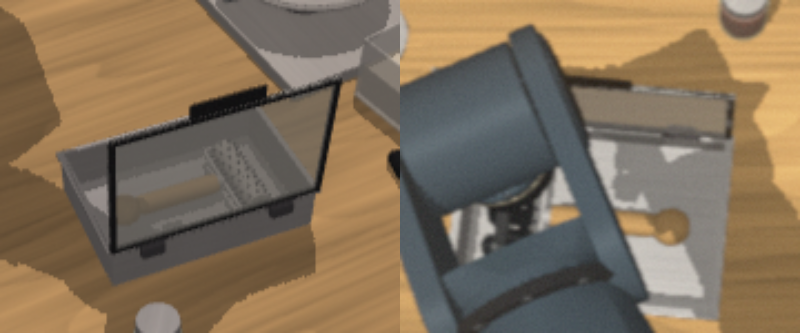

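The docker lies flat and lengthwise in the box, with the drum towards +y, seen through the lid at scene crop (245,175). Next I take the closed fingers over the lid to stand behind it.

>>> apply_moves:
  steps:
    - {"delta_pos":[-0.005,0.02,0],"yaw":0}
    - {"delta_pos":[-0.01,0.05,0],"yaw":0}
    - {"delta_pos":[-0.015,0.085,0],"yaw":0}
    - {"delta_pos":[-0.02,0.12,0],"yaw":0}
    - {"delta_pos":[-0.025,0.15,0],"yaw":0}
    - {"delta_pos":[-0.029,0.17,0],"yaw":0}
    - {"delta_pos":[-0.029,0.17,0.02],"yaw":0}
    - {"delta_pos":[-0.029,0.17,0.05],"yaw":0}
    - {"delta_pos":[-0.029,0.17,0.08],"yaw":0}
    - {"delta_pos":[-0.029,0.17,0.1],"yaw":0}
    - {"delta_pos":[-0.029,0.17,0.108],"yaw":0}
    - {"delta_pos":[-0.029,0.17,0.108],"yaw":0}
    - {"delta_pos":[-0.029,0.17,0.108],"yaw":0}
  hand: -1

```text
time: 12.75
tcp_pos: [634.3, 203.9, 241.2]
ee_rot: [0.743, 0.67, 0.001, 0.0]
ft_force: [0.4, -0.6, -0.3]
width: -0.1
```

Run:
```python
from h import *
snap('scene','s5')
s=env.state();print(s['time'],s['tcp_pos'],s['ft_force'],s['width'])
i=cv2.imread('pics/s5.png')
cv2.imwrite('pics/c5.png',cv2.resize(i[80:320,200:460],(650,600)))
t=s['tcp_pos'];c,q=np.cos(-.1027),np.sin(-.1027);d=t[:2]-[465,220.9]
X=c*d[0]+q*d[1];print('local',X,-q*d[0]+c*d[1])
for th in list(np.arange(1.65,-.01,-.11))+[-.03]:
  print(th.round(2) if hasattr(th,'round') else th,round((90-155*np.cos(th)+5*np.sin(th)+15-X)/1000,3),round(-(65.5+155*np.sin(th)+5*np.cos(th)+19-t[2])/1000,3))
```

```text
12.8 [634.2129393  203.95215111 241.22869694] [ 0.20364255 -0.11085003 -0.57797272] -0.11436886408665456
local 170.058840416344 0.48908572247523097
1.65 -0.048 0.003
1.54 -0.065 0.002
1.43 -0.082 0.003
1.32 -0.099 0.005
1.21 -0.115 0.01
1.1 -0.131 0.016
0.99 -0.146 0.024
0.88 -0.16 0.034
0.77 -0.173 0.045
0.66 -0.184 0.058
0.55 -0.195 0.071
0.44 -0.203 0.086
0.33 -0.21 0.102
0.22 -0.215 0.118
0.11 -0.219 0.135
-0.0 -0.22 0.152
-0.03 -0.22 0.156
```

View pics/c5.png

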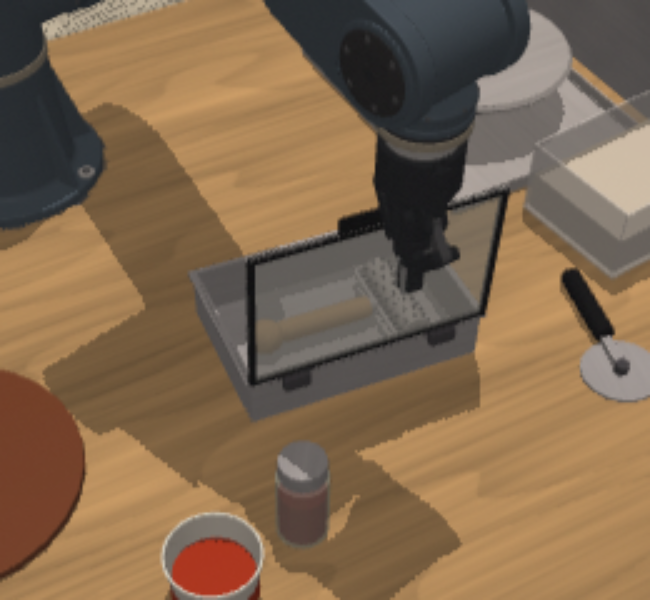

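The closed fingers stand behind the lid, clear of it, with the tip at crop (410,280). I push it along its arc.

>>> apply_moves:
  steps:
    - {"delta_pos":[0,-0.02,0.002],"yaw":0}
    - {"delta_pos":[0,-0.04,0.002],"yaw":0}
    - {"delta_pos":[0,-0.055,0.002],"yaw":0}
    - {"delta_pos":[0,-0.07,0.002],"yaw":0}
    - {"delta_pos":[0,-0.085,0.003],"yaw":0}
    - {"delta_pos":[0,-0.1,0.005],"yaw":0}
    - {"delta_pos":[0,-0.115,0.01],"yaw":0}
    - {"delta_pos":[0,-0.131,0.016],"yaw":0}
    - {"delta_pos":[0,-0.146,0.024],"yaw":0}
    - {"delta_pos":[0,-0.16,0.034],"yaw":0}
    - {"delta_pos":[0,-0.173,0.045],"yaw":0}
    - {"delta_pos":[0,-0.184,0.058],"yaw":0}
    - {"delta_pos":[0,-0.195,0.071],"yaw":0}
    - {"delta_pos":[0,-0.203,0.086],"yaw":0}
    - {"delta_pos":[0,-0.21,0.102],"yaw":0}
    - {"delta_pos":[0,-0.215,0.118],"yaw":0}
    - {"delta_pos":[0,-0.218,0.132],"yaw":0}
    - {"delta_pos":[0,-0.22,0.145],"yaw":0}
    - {"delta_pos":[0,-0.22,0.15],"yaw":0}
    - {"delta_pos":[0,-0.22,0.15],"yaw":0}

```text
time: 15.3
tcp_pos: [415.0, 226.5, 90.1]
ee_rot: [0.743, 0.67, -0.0, -0.0]
ft_force: [-0.3, -0.3, 0.4]
width: -0.2
```

>>> apply_moves:
  steps:
    - {"delta_pos":[0,0,0.001],"yaw":0}
    - {"delta_pos":[0,0,0.002],"yaw":0}
    - {"delta_pos":[0,0,0.003],"yaw":0}
    - {"delta_pos":[0,0,0.003],"yaw":0}

```text
time: 15.8
tcp_pos: [415.3, 226.7, 89.2]
ee_rot: [0.743, 0.67, 0.001, 0.0]
ft_force: [-9.2, -4.6, 31.2]
width: -0.3
```

Run:
```python
from h import *
snap('scene','s6');s=env.state();print(s['time'],s['tcp_pos'],s['ft_force'])
i=cv2.imread('pics/s6.png')
cv2.imwrite('pics/c6.png',cv2.resize(i[80:320,200:460],(650,600)))
```

```text
15.85 [415.3238716  226.69377328  89.21976233] [-8.87425402 -4.96166245 30.35367126]
```

View pics/c6.png

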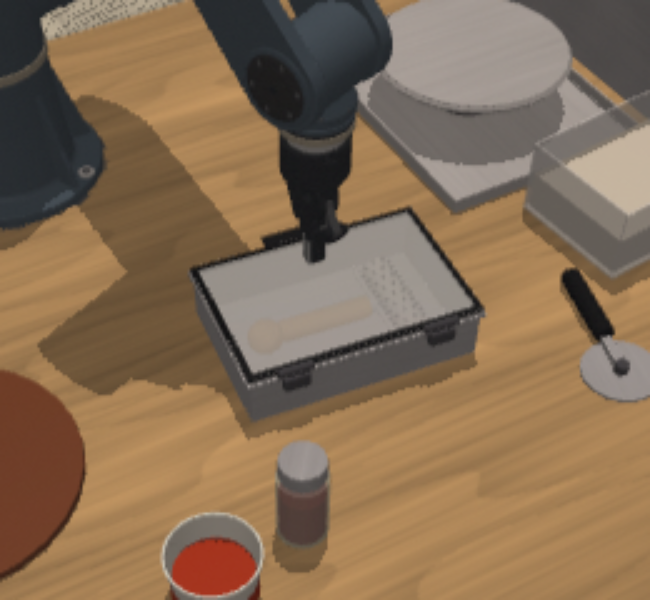

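The lid is shut: its black edge lies on the rim and the tip pressed at 70.2 mm, where the lid's top should be 70.5 mm, with 31 N. Now I lift straight off.

>>> apply_moves:
  steps:
    - {"delta_pos":[0,0,-0.005],"yaw":0}
    - {"delta_pos":[0,0,-0.02],"yaw":0}
    - {"delta_pos":[0,0,-0.05],"yaw":0}
    - {"delta_pos":[0,-0.02,-0.09],"yaw":0}
    - {"delta_pos":[0,-0.05,-0.13],"yaw":0}
    - {"delta_pos":[0,-0.07,-0.16],"yaw":0}
    - {"delta_pos":[0,-0.08,-0.18],"yaw":0}
    - {"delta_pos":[0,-0.08,-0.18],"yaw":0}
    - {"delta_pos":[0,-0.08,-0.18],"yaw":0}
    - {"delta_pos":[0,-0.08,-0.18],"yaw":0}

```text
time: 17.1
tcp_pos: [335.4, 234.6, 266.4]
ee_rot: [0.743, 0.67, -0.001, -0.0]
ft_force: [-0.2, -0.1, -0.1]
width: 0.0
```

Run:
```python
from h import *
snap('scene','s7');s=env.state();print(s['time'],s['tcp_pos'],s['ft_force'])
i=cv2.imread('pics/s7.png')
cv2.imwrite('pics/c7.png',cv2.resize(i[80:320,200:460],(650,600)))
a=cv2.imread('pics/s6.png').astype(int)-i
print('bystander diff',abs(a[250:340,260:335]).mean(),abs(a[180:250,420:480]).mean())
```

```text
17.15 [335.41195315 234.59382894 266.52204427] [ 0.27837085 -0.22909249 -0.46801109]
bystander diff 2.926814814814815 3.045
```

View pics/c7.png

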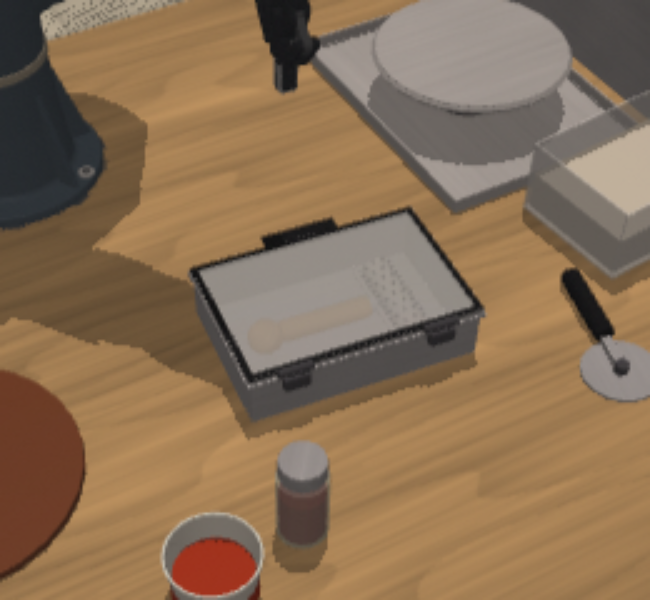

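The lid stays shut with the gripper clear, the docker lies inside along the box, and the cutter, shaker and tub have not moved.

```bash
python3 -c "
from cell import env
print(env.sign_off())"
```

```text
the job is handed in; nothing more can be done
None
```

The wood and steel docker is in the steel box, lying flat and lengthwise with its drum towards +y, and the clear lid is shut. I handed the job in at about 17 s of the 69 s allowed.

- **Grip and lift:** I took it by the handle at about x = +30 mm. The trial lift came up level, with almost no moment at the wrist (about 1 mm off balance, though that reading is only good to about 10 mm), so I did not need to shift the grip.
- **Setting down:** I lowered it until the floor took its weight (force from −8.8 N to +1.9 N), then let go. A picture afterwards showed it lying flat.
- **Lid:** I pushed it along its whole arc. At the end the fingertips pressed with 31 N at 70.2 mm, where the shut lid's top should be at 70.5 mm. It stayed shut after I lifted away.
- **Bystanders:** The last picture shows the cutter, shaker and tub where they were, with nothing touching the robot.

No check failed. The only disagreement was about 5 mm between the two cameras along the docker's length, which I allowed for before gripping.

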